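# Draw out and lock a microscope eyepiece

### The job

Get the bench microscope ready for use: draw its slanting eyepiece tube out and find, by turning it, where the spring lock button clicks out through the hole in the sleeve, so that the eyepiece stays out by itself. Then switch the stage lamp on by pushing its orange-tipped toggle fully over, away from the eyepiece side. Leave the bearing on the stage and the other loose things on the bench where they are.

Things in the scene. Friction and masses are not known exactly. Their poses are not given: they have to be found in the camera images.
- scope: Pale green microscope, fixed. Origin on the bench under the stage centre; x from the eyepiece side to the column, y to the switch side, z up. Base 210 x 160 x 22 mm, x = -95 to 115; column 24 mm thick at x = 85, 250 high; head 55 wide, z = 135 to 190, objective below it to z = 90. From (-20, 0, 165) a sleeve 33 mm thick, 72 long leans 35 degrees from vertical to -x.
- eyepiece (a point): Middle of the black eyepiece grip, a cylinder 33 mm thick, 36 long (plus a 6 mm eyecup on top), on the end of the slanting draw tube, 10 mm clear of the sleeve when in. z: outward along the tube, 35 degrees from vertical; y level. The point slides with the tube but does not turn with it: its turn cannot be seen. Grasp along the axis; turning takes under 0.1 N m, pulling under 8 N.
- lock_hole (a point): Centre of the lock hole (10 mm wide, 9 mm along the tube) in the outer surface of the sleeve, on its upper side that faces the column, 60 mm up the sleeve. z points outward along the tube axis, x out of the hole.
- draw (a joint): Draw tube pulled out along its axis, m: 0 fully in, 0.046 at its end stop. Unlocked it slides back in by its own weight (0.28 to 0.43 kg) when let go. Only within 2 mm of the end stop is the lock button level with the hole; locked and let go, it rests at about 0.044.
- lock_button (a joint): Red spring button in the draw tube, 7 mm thick, m: near 0 hidden in the sleeve, 0.0065 clicked out and locked. It springs out (2 N) when the tube is at its end stop AND turned so that the button faces the hole (within 6 degrees). The tube starts turned an unknown 0 to 60 degrees to either side of that; inner stops at 66 degrees either side. Once out, it blocks sliding in and turning.
- lamp_switch (a joint): Stage lamp toggle, rad: 0 off (leaning 0.5 rad to the scope's -x), 1.0 on (leaning 0.5 rad to the scope's +x). It turns about the scope's y axis, needs about 1.5 N at the tip and stays where it is left.
- lamp_switch_tip (a point): Centre of the orange ball (26 mm across) at the end of the toggle. Its stem is 10 mm thick; the ball centre lies 55 mm from the pivot, which is 22 mm above the bench at (-30, 125) mm in the scope's frame, on a black housing 70 x 50 x 25 mm.
- bearing: Steel bearing ring, 24 mm across, 8 mm high, lying on the stage glass beside the objective; leave alone. Origin: centre of underside.
- pin_jar: Small clear jar, 52 mm across, 35 mm high; leave alone. Origin: centre of underside.
- screwdriver: Red-handled screwdriver, 160 mm long, lying along its x; leave alone.
- wrench: Steel spanner, 150 mm long, lying along its x; leave alone.
- tray: Teal open tray 90 x 150 x 22 mm with four small bearings fixed in it; leave alone. Origin: centre of underside.
- spare_objective: Black spare lens, 40 mm across, 42 mm high, standing; leave alone. Origin: centre of underside.
- orange_cap: Orange cap, 34 mm across, 10 mm high; leave alone. Origin: centre of underside.

How it is judged:
By the outcome, as a careful person would: the job done as asked, in the order asked, and still so for the second after the job is handed in, with the robot touching nothing.
It also fails if it takes over 54 s, if anything falls off the work surface, if the arm or the gripper's body presses on something with over 40 N, if the wrist force passes 120 N, or if a joint passes its speed limit or range.

### The arm

A 6-joint arm with a two-finger parallel gripper is mounted at the origin on the work surface. World frame = base frame: x ahead of the robot, y to its left, z up, the work surface at z = 0. Lengths are in m, angles in degrees, forces in N, time in s.
With the tool pointing down it reaches from about 0.25 to 0.775 m from the base axis. Payload 8.9 kg.
Tool frame: the origin (TCP) lies on the centre line of the jaws, within the pads' length; the fingertips stand 19 mm ahead of it and the grasp point (between the pads) is the TCP; z points along the fingers, y is the line along which they close (so a half turn about z gives the same grasp; the last joint's range is limited). The gripper opens to 85 mm and grips with 20 to 120 N. Pads are 22 mm wide; open, the fingers measure 114 mm over their backs; the gripper's body (76 mm by 85 mm) begins 54 mm behind the grasp point. The pads swing forward as they close: fully open they stand 13 mm farther back than shut.
Start: joints at [-71.866, 16.656, -8.789, 64.555, 0, 82.019], TCP at [0.231, -0.471, 0.25] pointing down, gripper open.
Joint ranges: [-144.48, 144.48], [-52.06, 99.96], [-74.48, 78.29], [-112.23, 115.85], [-86.99, 84.42], [-180, 180]. Speed limits (degrees/s): [127.2, 127.2, 159.86, 180, 180, 180].

### API

Orientations are given as [roll, pitch, yaw] about the fixed x, y, z axes, in that order (R = Rz(yaw) Ry(pitch) Rx(roll)).
In Python, from bench import sensors, snapshot, order gives the robot as it stands. The module is installed in compiled form; this text tells all that it offers.
- The arm moves only by the tool apply_moves, never from a script. Its argument "deltas" is a list of rows, each an object with "translation": the shift along the tool's x, y, z in m, a list of three; "rot": the turn, a rotation vector about the tool's x, y, z in rad, a list of three; "fingers": the closure, from 0 (fully open) to 1 (shut). A call has 1 to 8 rows; each row is the pose to reach, as a shift and turn from the pose commanded when the call began, along the tool's axes at that moment; what a row does not reach only later rows make up. A row lasts 1/8 s, in which the tool goes at most 62.5 mm and 10.7 degrees, less where a joint would pass 70% of its speed; a pose out of reach is approached as far as the arm can. A call with a gripper value outside its range is refused whole. The fingers move at their own pace and stop on an object; the grip force is fixed at half the most. Time passes only in rows, so rows that repeat a pose let the fingers close. It gives the time, the measured TCP pose, the force, the opening and the grip force at its end, in the units of the state.
- sensors.get_obs(): the state, without advancing time (a new reading comes with each control period).
- snapshot(name): name is "side" or "top" or "wrist"; returns a dict with "image" (400x640x3 uint8, red, green, blue), "mtx" (3x3 intrinsics, pixels), "distortion" ([k1, k2, p1, p2, k3] as OpenCV has them; the pictures are not rectified), "rvec" (rotation vector, rad) and "tvec" (3), from world to camera coordinates, as OpenCV has them. Camera axes: x right, y down, z forward; pixel columns grow to the right and rows downward; lengths in m; the calibration is good to about 2 mm. A picture is of the moment at which its call begins. There is no depth.
- order.hand_in(): hands the job in; it is judged then, once.
The state is a dict: "t": time; "q": joint angles; "joint_vel": joint speeds; "effort": joint torques, N m; "tcp_pos": TCP position; "tcp_rot": TCP orientation; "contact_force": force on the tool from outside, world axes, zero at the start; "wrist_torque": the same for the moment, N m; "grip_width": opening from 0.0 (shut) to 1.0 (fully open); "gripper_force": force on a finger pad.
Only numpy, scipy, OpenCV 4.12 (cv2) and the standard library are available. Lean on these libraries where they do the work, as an engineer would, in place of code of your own. Each camera call takes 0.05 s, during which the arm holds its last target. There are 200 camera calls.

## Working session

There is one attempt and no reset: what is moved stays moved. The work goes in short steps, Python scripts to look and compute and a tool call to move; the robot and the scene stay as the last step left them, time stands still between calls to the robot, and variables do not carry over. Pictures are saved under pics/ and viewed, at most 12 in all, crops included, and the job is handed in when it is done.

Besides the shell and the picture viewer there is one more tool, called after "Call:" by a JSON object that holds its "method" and its "body". apply_moves: Moves the arm, as the interface text tells. Its arguments: {"type":"object","properties":{"deltas":{"type":"array","items":{"type":"object","properties":{"translation":{"type":"array","items":{"type":"number"}},"rot":{"type":"array","items":{"type":"number"}},"fingers":{"type":"number"}}}}},"required":["deltas"]}

```bash
mkdir -p pics; python3 - <<'E'
from bench import sensors, snapshot
import cv2,numpy as np
for n in("side","top"):
    s=snapshot(n); cv2.imwrite(f"pics/{n}0.png",s["image"][:,:,::-1]); np.savez(n+".npz",**{k:np.array(v) for k,v in s.items()})
    R=cv2.Rodrigues(np.array(s["rvec"]))[0]; print(n,-R.T@np.array(s["tvec"]).ravel(),R.tolist(),s["mtx"],s["distortion"])
print(sensors.get_obs())
E
```

```text
side [0.17709536 0.56596956 0.72649696] [[-0.8390426924473353, -0.5439432198141048, -0.011538365091759095], [-0.3381261670525607, 0.5379461371286764, -0.7721946961114659], [0.4262370882561371, -0.6440028937563866, -0.6352812112980597]] [[369.3090214    0.         319.90238488]
 [  0.         369.3090214  205.17880543]
 [  0.           0.           1.        ]] [-0.05367132  0.          0.          0.          0.        ]
top [0.37235712 0.00188151 1.31830543] [[0.0025592573121838713, -0.9999629046307982, 0.008224327592393194], [-0.9874417807884474, -0.0038261849995294694, -0.15793698066535578], [0.1579625897336126, -0.007716843310988236, -0.9874149434629618]] [[478.63424683   0.         317.78971927]
 [  0.         478.63424683 195.24961916]
 [  0.           0.           1.        ]] [-0.03454989  0.          0.          0.          0.        ]
{'t': 0.1, 'q': array([-7.18650674e+01,  1.66868492e+01, -8.82497454e+00,  6.45550719e+01,
        1.32599599e-03,  8.20199205e+01]), 'joint_vel': array([ 0.03335613, -0.12596124,  0.12986762,  0.08297725, -0.03322752,
        0.06713441]), 'effort': array([ 6.28055404e-04, -5.37973452e+01,  3.31919110e+01,  9.29546513e-03,
       -3.19764940e-04, -1.39485931e-05]), 'tcp_pos': array([ 0.23099927, -0.4710516 ,  0.24979084]), 'tcp_rot': array([-1.79933936e+02, -1.06001981e-02,  2.61150052e+01]), 'contact_force': array([ 0.49885877, -0.07846375, -1.52589228]), 'wrist_torque': array([-0.00159753, -0.01624468, -0.00710841]), 'gripper_force': 0.0, 'grip_width': 0.9968190920584737}
```

View pics/side0.png

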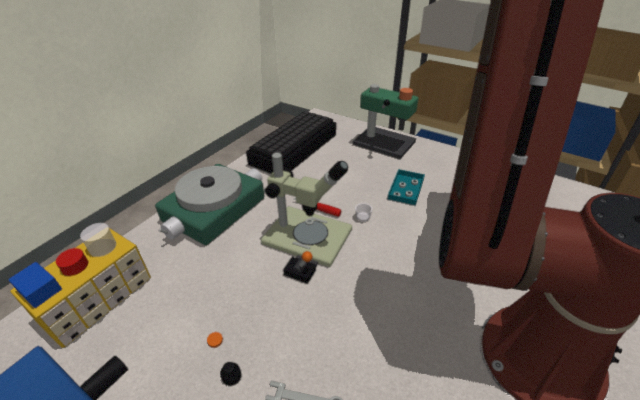

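View pics/top0.png

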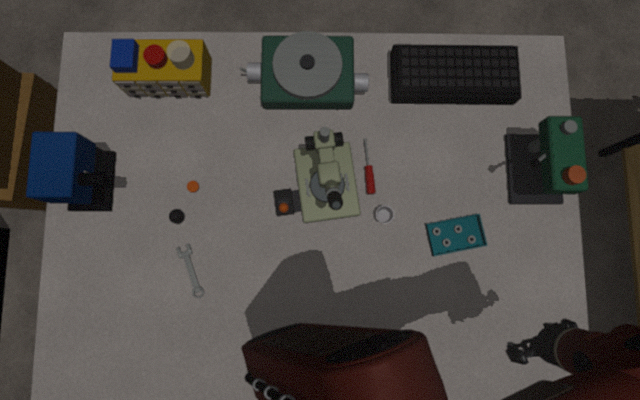

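Scope base corners in top view are about (302,222), (360,215), (294,150), (350,142). The ball is at (284,208) and the eyepiece at (335,200). I'll zoom in to refine these.

```bash
python3 - <<'E'
import cv2,numpy as np
a=cv2.imread("pics/top0.png")[125:230,265:370]; b=cv2.imread("pics/side0.png")[145:285,245:365]
a=cv2.resize(a,None,fx=4,fy=4,interpolation=cv2.INTER_CUBIC); a=cv2.convertScaleAbs(a,alpha=1.6)
b=cv2.resize(b,None,fx=3,fy=3,interpolation=cv2.INTER_CUBIC)
h=np.zeros((420,780,3),np.uint8); h[:420,:420]=a; h[:420,420:]=b
cv2.imwrite("pics/crop0.png",h)
E
```

```text
(no output)
```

View pics/crop0.png

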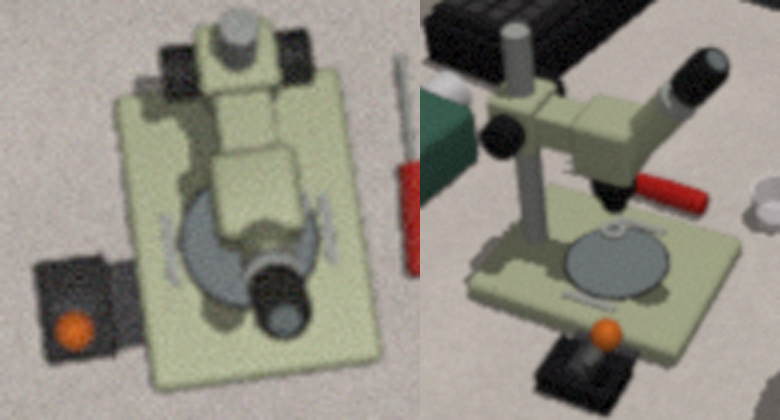

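Crop: base corners, ball, eyecup top and column top are all clear in both views. I'll fit the scope pose from them.

```bash
cat > h.py <<'E'
import numpy as np,cv2
from scipy.optimize import least_squares
from scipy.spatial.transform import Rotation as Ro
S=np.sin(np.radians(35));C=np.cos(np.radians(35))
AX=np.array([-S,0,C])
def tube(d): return np.array([-.02,0,.165])+AX*d
def proj(s,P): return cv2.projectPoints(np.array(P,float),s["rvec"],s["tvec"],s["mtx"],s["distortion"])[0][:,0]
def w(p,P): return (Ro.from_euler("z",p[2]).apply(P)+[p[0],p[1],0])
def plan(p,d,side=0,obs=None,pos=None,R=None):
    """delta from measured pose to: TCP at tube distance d, y=scope y"""
    o=obs; Rc=Ro.from_euler("xyz",o["tcp_rot"],degrees=True)
    z=-AX;y=np.array([0,1,0]);x=np.cross(y,z)
    Rt=Ro.from_euler("z",p[2])*Ro.from_matrix(np.c_[x,y,z]) if R is None else R
    pt=w(p,[tube(d)])[0] if pos is None else pos
    print("target",pt.round(4),"delta",Rc.inv().apply(pt-o["tcp_pos"]).round(4),"rot",(Rc.inv()*Rt).as_rotvec().round(4))
E
python3 - <<'E'
from h import *
from bench import sensors
P=[[-.095,.08,.022],[-.095,-.08,.022],[.115,.08,.022],[.115,-.08,.022],[-.0564,.125,.0703],tube(.124),[.085,0,.25]]
T=np.array([(157,385),(380,355),(116,97),(337,68),(75,331),(286,320),(238,27)])/4+[265,125]
Ps=[P[0],P[1],P[2],P[4],P[5],P[6]]
U=(np.array([(673,357),(740,240),(470,285),(606,334),(716,62),(515,32)])-[420,0])/3+[245,145]
st,ss=np.load("top.npz"),np.load("side.npz")
f=lambda p:np.r_[(proj(st,w(p,P))-T).ravel(),(proj(ss,w(p,Ps))-U).ravel()]
r=least_squares(f,[.5,0,0],loss="soft_l1",x_scale=.1);p=r.x;np.save("p.npy",p)
print(p[:2],np.degrees(p[2]));print(f(p).reshape(-1,2).round(1).tolist())
o=sensors.get_obs()
for d in(.1,.19):plan(p,d,obs=o)
print("ball",w(p,[P[4]]))
E
```

```text
[ 0.60857355 -0.03411673] 7.922626800676187
[[-1.4, 1.7], [1.1, 1.3], [-0.9, -0.8], [0.6, -0.9], [-0.2, 1.1], [-0.6, 0.2], [0.3, -0.3], [0.4, -0.8], [1.0, -0.8], [-2.7, -1.1], [0.4, 1.2], [-0.6, -0.3], [-0.6, -0.8]]
target [ 0.532  -0.0448  0.2469] delta [ 0.4579 -0.2503  0.0032] rot [-0.8528 -0.1381 -2.7046]
target [ 0.4808 -0.0519  0.3206] delta [ 0.4088 -0.2665 -0.0705] rot [-0.8528 -0.1381 -2.7046]
ball [[0.53548242 0.08191622 0.0703    ]]
```

Call:
{"method": "apply_moves", "body": {"deltas": [{"translation":[0.05,-0.03,-0.05],"rot":[0,0,-0.18]},{"translation":[0.1,-0.07,-0.09],"rot":[0,0,-0.36]},{"translation":[0.15,-0.1,-0.1],"rot":[0,0,-0.54]},{"translation":[0.2,-0.14,-0.1],"rot":[0,0,-0.72]},{"translation":[0.25,-0.17,-0.1],"rot":[0,0,-0.9]},{"translation":[0.3,-0.2,-0.1],"rot":[0,0,-1.08]},{"translation":[0.35,-0.24,-0.1],"rot":[0,0,-1.26]},{"translation":[0.39,-0.27,-0.1],"rot":[0,0,-1.44]}]}}

```text
schema error: expected keys translation, rot, fingers
```

```bash
python3 - <<'E'
from h import *
from bench import sensors
o=sensors.get_obs();print(o["q"].round(1),o["tcp_pos"],o["tcp_rot"]);plan(np.load("p.npy"),.2,obs=o)
E
```

```text
[-71.9  16.7  -8.8  64.6   0.   82. ] [ 0.23099927 -0.4710516   0.24979084] [-1.79933936e+02 -1.06001981e-02  2.61150052e+01]
target [ 0.4751 -0.0527  0.3288] delta [ 0.4034 -0.2683 -0.0787] rot [-0.8528 -0.1381 -2.7046]
```

Call:
{"method": "apply_moves", "body": {"deltas": [{"translation":[0.05,-0.03,-0.05],"rot":[0,0,-0.18],"fingers":0},{"translation":[0.1,-0.07,-0.09],"rot":[0,0,-0.36],"fingers":0},{"translation":[0.15,-0.1,-0.1],"rot":[0,0,-0.54],"fingers":0},{"translation":[0.2,-0.14,-0.1],"rot":[0,0,-0.72],"fingers":0},{"translation":[0.25,-0.17,-0.1],"rot":[0,0,-0.9],"fingers":0},{"translation":[0.3,-0.2,-0.1],"rot":[0,0,-1.08],"fingers":0},{"translation":[0.35,-0.24,-0.1],"rot":[0,0,-1.26],"fingers":0},{"translation":[0.39,-0.27,-0.1],"rot":[0,0,-1.44],"fingers":0}]}}

```text
t: 1.1
tcp_pos: [0.4615, -0.0582, 0.3502]
tcp_rot: [-180.0, 0.0, 109.0]
contact_force: [1.6, -1.5, 0.2]
grip_width: 0.997
gripper_force: 0.0
```

```bash
python3 - <<'E'
from h import *
from bench import sensors
o=sensors.get_obs();print(o["q"].round(1),o["tcp_pos"],o["tcp_rot"]);plan(np.load("p.npy"),.2,obs=o)
E
```

```text
[-16.2   7.9  -5.   77.   -0.   54.8] [ 0.46150105 -0.05815277  0.35019378] [-1.79995891e+02  3.84583100e-03  1.08956932e+02]
target [ 0.4751 -0.0527  0.3288] delta [0.0007 0.0147 0.0214] rot [-0.4202 -0.5099 -1.3322]
```

Call:
{"method": "apply_moves", "body": {"deltas": [{"translation":[0,0.005,0],"rot":[-0.05,-0.06,-0.17],"fingers":0},{"translation":[0,0.01,0],"rot":[-0.1,-0.12,-0.33],"fingers":0},{"translation":[0,0.015,0],"rot":[-0.16,-0.19,-0.5],"fingers":0},{"translation":[0,0.015,0],"rot":[-0.21,-0.25,-0.66],"fingers":0},{"translation":[0,0.015,0.005],"rot":[-0.26,-0.32,-0.83],"fingers":0},{"translation":[0,0.015,0.01],"rot":[-0.31,-0.38,-1.0],"fingers":0},{"translation":[0,0.015,0.015],"rot":[-0.37,-0.45,-1.17],"fingers":0},{"translation":[0.0007,0.0147,0.0214],"rot":[-0.4202,-0.5099,-1.3322],"fingers":0}]}}

```text
t: 2.1
tcp_pos: [0.4743, -0.0543, 0.3287]
tcp_rot: [-179.9, 35.1, -172.0]
contact_force: [-0.3, 0.5, -0.3]
grip_width: 1.003
gripper_force: 0.0
```

```bash
python3 - <<'E'
from h import *
from bench import sensors,snapshot
o=sensors.get_obs();print(o["q"].round(1));p=np.load("p.npy");[plan(p,d,obs=o) for d in (.2,.102)]
ims=[]
for n in("wrist","side"):
    s=snapshot(n);im=s["image"][:,:,::-1].copy()
    if n=="wrist":
        for q in proj(s,w(p,[tube(.124),tube(.082),tube(.118)])): cv2.drawMarker(im,tuple(int(v) for v in q),(0,0,255),0,8)
        ims.append(im[:,:])
    else: ims.append(cv2.resize(im[120:270,230:470],(640,400)))
a=cv2.resize(np.vstack(ims),None,fx=.75,fy=.75);cv2.imwrite("pics/b.png",a)
E
```

```text
[-28.1 -15.1 -40.   35.3  19.7 -30.8]
target [ 0.4751 -0.0527  0.3288] delta [-0.001   0.0015  0.0005] rot [-0.0022  0.0023  0.0004]
target [ 0.5308 -0.0449  0.2486] delta [-0.0008  0.0017  0.0985] rot [-0.0022  0.0023  0.0004]
```

View pics/b.png

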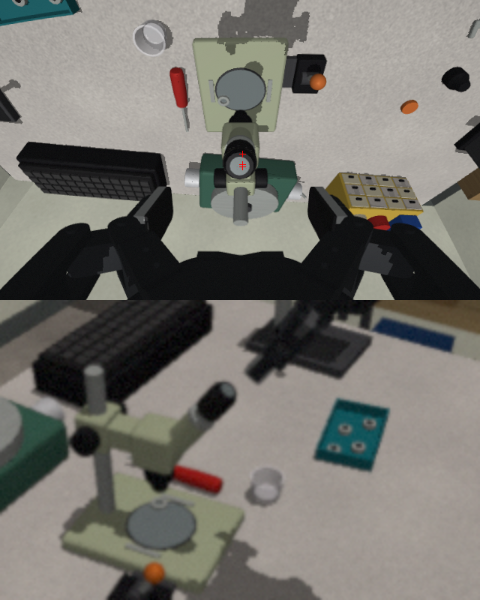

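Wrist view shows the eyepiece end at about (240,165) in the picture, close to the predicted marks. I'll measure the offset numerically.

```bash
python3 - <<'E'
from h import *
from bench import sensors,snapshot
p=np.load("p.npy");s=snapshot("wrist");im=s["image"][:,:,::-1].copy()
print(proj(s,w(p,[tube(.124),tube(.118),tube(.082),tube(.082)+[0,.0165,0],tube(.118)+[0,.0165,0],tube(.118)-[0,.0165,0]])).round(1).tolist())
c=im[160:290,250:390];cv2.imwrite("pics/c.png",cv2.resize(c,None,fx=4,fy=4,interpolation=cv2.INTER_CUBIC))
E
```

```text
[[324.5, 225.2], [324.4, 222.3], [324.0, 208.2], [343.9, 208.1], [347.6, 222.2], [301.3, 222.4]]
```

View pics/c.png

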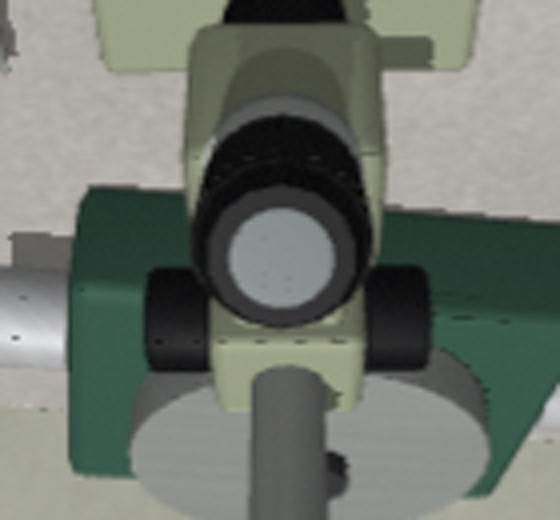

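Eyecup centre is at (320.3,224) against a predicted (324.5,225), so the tube lies about 3 mm to scope −y. That is a tool y correction of about −1 mm. Descending.

Call:
{"method": "apply_moves", "body": {"deltas": [{"translation":[0,-0.001,0.02],"rot":[0,0,0],"fingers":0},{"translation":[0,-0.001,0.045],"rot":[0,0,0],"fingers":0},{"translation":[0,-0.001,0.07],"rot":[0,0,0],"fingers":0},{"translation":[0,-0.001,0.09],"rot":[0,0,0],"fingers":0},{"translation":[0,-0.001,0.0985],"rot":[0,0,0],"fingers":0},{"translation":[0,-0.001,0.0985],"rot":[0,0,0],"fingers":0}]}}

```text
t: 3.0
tcp_pos: [0.531, -0.0481, 0.2481]
tcp_rot: [179.9, 34.9, -172.6]
contact_force: [0.6, 0.6, -0.4]
grip_width: 0.996
gripper_force: 0.0
```

Call:
{"method": "apply_moves", "body": {"deltas": [{"translation":[0,0,0],"rot":[0,0,0],"fingers":0.5},{"translation":[0,0,0],"rot":[0,0,0],"fingers":0.7},{"translation":[0,0,0],"rot":[0,0,0],"fingers":1},{"translation":[0,0,0],"rot":[0,0,0],"fingers":1},{"translation":[0,0,0],"rot":[0,0,0],"fingers":1},{"translation":[0,0,0],"rot":[0,0,0],"fingers":1}]}}

```text
t: 3.75
tcp_pos: [0.5308, -0.0479, 0.249]
tcp_rot: [179.9, 35.1, -172.5]
contact_force: [-6.9, 2.3, 9.5]
grip_width: 0.371
gripper_force: 58.3
```

Call:
{"method": "apply_moves", "body": {"deltas": [{"translation":[0,0,-0.006],"rot":[0,0,0],"fingers":1},{"translation":[0,0,-0.013],"rot":[0,0,0],"fingers":1},{"translation":[0,0,-0.02],"rot":[0,0,0],"fingers":1},{"translation":[0,0,-0.027],"rot":[0,0,0],"fingers":1},{"translation":[0,0,-0.034],"rot":[0,0,0],"fingers":1},{"translation":[0,0,-0.04],"rot":[0,0,0],"fingers":1},{"translation":[0,0,-0.0425],"rot":[0,0,0],"fingers":1},{"translation":[0,0,-0.0425],"rot":[0,0,0],"fingers":1}]}}

```text
t: 4.75
tcp_pos: [0.5066, -0.0514, 0.2832]
tcp_rot: [180.0, 35.0, -172.5]
contact_force: [1.4, 3.0, -0.1]
grip_width: 0.377
gripper_force: 60.4
```

Call:
{"method": "apply_moves", "body": {"deltas": [{"translation":[0,0,-0.001],"rot":[0,0,0],"fingers":1},{"translation":[0,0,-0.002],"rot":[0,0,0],"fingers":1},{"translation":[0,0,-0.003],"rot":[0,0,0],"fingers":1},{"translation":[0,0,-0.003],"rot":[0,0,0],"fingers":1}]}}

```text
t: 5.25
tcp_pos: [0.505, -0.0516, 0.2854]
tcp_rot: [180.0, 35.0, -172.5]
contact_force: [2.1, 3.1, -1.5]
grip_width: 0.371
gripper_force: 60.2
```

Call:
{"method": "apply_moves", "body": {"deltas": [{"translation":[0,0,-0.0005],"rot":[0,0,0],"fingers":1},{"translation":[0,0,-0.001],"rot":[0,0,0],"fingers":1},{"translation":[0,0,-0.001],"rot":[0,0,0],"fingers":1}]}}

```text
t: 5.62
tcp_pos: [0.5044, -0.0517, 0.2862]
tcp_rot: [180.0, 35.0, -172.5]
contact_force: [3.3, 3.9, -1.9]
grip_width: 0.37
gripper_force: 60.1
```

Call:
{"method": "apply_moves", "body": {"deltas": [{"translation":[0,0,-0.0005],"rot":[0,0,0],"fingers":1},{"translation":[0,0,-0.001],"rot":[0,0,0],"fingers":1},{"translation":[0,0,-0.001],"rot":[0,0,0],"fingers":1}]}}

```text
t: 6.0
tcp_pos: [0.5039, -0.0518, 0.2865]
tcp_rot: [179.9, 35.0, -172.5]
contact_force: [11.9, 3.9, -10.9]
grip_width: 0.373
gripper_force: 61.3
```

Call:
{"method": "apply_moves", "body": {"deltas": [{"translation":[0,0,0.0004],"rot":[0,0,0.045],"fingers":1},{"translation":[0,0,0.0004],"rot":[0,0,0.09],"fingers":1},{"translation":[0,0,0.0004],"rot":[0,0,0.135],"fingers":1},{"translation":[0,0,0.0004],"rot":[0,0,0.18],"fingers":1},{"translation":[0,0,0.0004],"rot":[0,0,0.225],"fingers":1},{"translation":[0,0,0.0004],"rot":[0,0,0.27],"fingers":1},{"translation":[0,0,0.0004],"rot":[0,0,0.315],"fingers":1},{"translation":[0,0,0.0004],"rot":[0,0,0.35],"fingers":1}]}}

```text
t: 7.0
tcp_pos: [0.5036, -0.0514, 0.2862]
tcp_rot: [166.5, 32.5, 163.5]
contact_force: [0.2, 6.2, -3.2]
grip_width: 0.372
gripper_force: 64.0
```

```bash
cat > st.py <<'E'
from h import *
from bench import sensors
o=sensors.get_obs();R=Ro.from_euler("xyz",o["tcp_rot"],degrees=True).inv()
p=np.load("p.npy");z=-AX;y=np.array([0,1,0]);Rt=Ro.from_euler("z",p[2])*Ro.from_matrix(np.c_[np.cross(y,z),y,z])
print("t",o["t"],"F tool",R.apply(o["contact_force"]).round(1),"M world->tool",R.apply(o["wrist_torque"]).round(2),"raw",o["wrist_torque"].round(2),"turn",np.degrees((Rt.inv()*R.inv()).as_rotvec()).round(1),"ext",((o["tcp_pos"]-[.5308,-.0479,.249])@Rt.apply([0,0,-1])).round(4),"q",o["q"].round(0))
E
python3 st.py
```

```text
t 7.0 F tool [3.  5.4 3.2] M world->tool [-0.99  1.41 -1.02] raw [0.44 1.05 1.64] turn [ 0.2  0.1 20.4] ext 0.0462 q [-25. -10. -43.  26.  18.  -8.]
```

Call:
{"method": "apply_moves", "body": {"deltas": [{"translation":[0,0,0],"rot":[0,0,-0.04],"fingers":1},{"translation":[0,0,0],"rot":[0,0,-0.08],"fingers":1},{"translation":[0,0,0],"rot":[0,0,-0.12],"fingers":1},{"translation":[0,0,0],"rot":[0,0,-0.12],"fingers":1}]}}

```text
t: 7.5
tcp_pos: [0.5035, -0.0515, 0.2861]
tcp_rot: [170.8, 33.8, 171.5]
contact_force: [2.1, 4.9, -4.1]
grip_width: 0.369
gripper_force: 63.6
```

```bash
python3 st.py; python3 - <<'E'
from bench import snapshot
import cv2
a=snapshot("top")["image"][125:230,265:370,::-1]; b=snapshot("side")["image"][145:250,265:370,::-1]
import numpy as np
cv2.imwrite("pics/d.png",cv2.resize(np.hstack([a,b]),(800,400),interpolation=cv2.INTER_CUBIC))
E
```

```text
t 7.5 F tool [1.1 4.4 4.9] M world->tool [-1.04  0.94 -0.02] raw [0.9  0.81 0.71] turn [ 0.2  0.1 13.6] ext 0.0462 q [-25. -10. -43.  26.  18. -15.]
```

View pics/d.png

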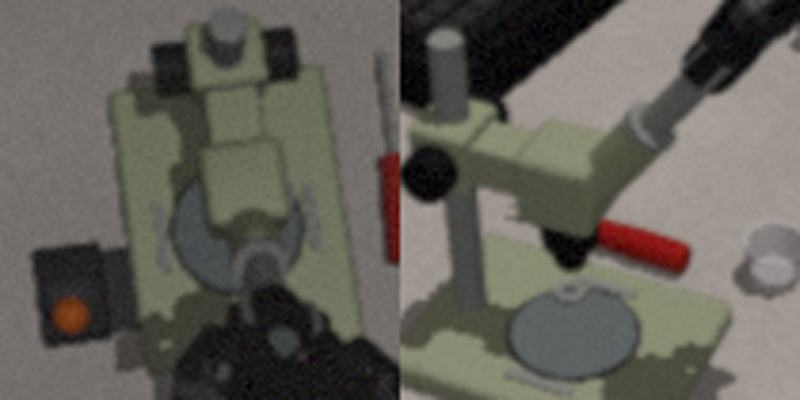

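The tube is drawn out, but the hole side is hidden from both cameras. Turning +20° gave 1 N m of resistance, which means either the lock or an inner stop. I'll turn back and see.

Call:
{"method": "apply_moves", "body": {"deltas": [{"translation":[0,0,0],"rot":[0,0,-0.04],"fingers":1},{"translation":[0,0,0],"rot":[0,0,-0.08],"fingers":1},{"translation":[0,0,0],"rot":[0,0,-0.12],"fingers":1},{"translation":[0,0,0],"rot":[0,0,-0.16],"fingers":1}]}}

```text
t: 8.1
tcp_pos: [0.5035, -0.0517, 0.2861]
tcp_rot: [177.1, 34.8, -177.4]
contact_force: [1.6, 3.8, -4.8]
grip_width: 0.372
gripper_force: 63.5
```

```bash
python3 st.py
```

```text
t 8.1 F tool [1.3 3.5 5.1] M world->tool [-0.92  0.82 -0.01] raw [0.69 0.85 0.56] turn [0.2 0.1 4.4] ext 0.0462 q [-25. -10. -43.  26.  18. -24.]
```

Call:
{"method": "apply_moves", "body": {"deltas": [{"translation":[0,0,0],"rot":[0,0,-0.06],"fingers":1},{"translation":[0,0,0],"rot":[0,0,-0.12],"fingers":1},{"translation":[0,0,0],"rot":[0,0,-0.18],"fingers":1},{"translation":[0,0,0],"rot":[0,0,-0.24],"fingers":1},{"translation":[0,0,0],"rot":[0,0,-0.3],"fingers":1},{"translation":[0,0,0],"rot":[0,0,-0.36],"fingers":1},{"translation":[0,0,0],"rot":[0,0,-0.42],"fingers":1},{"translation":[0,0,0],"rot":[0,0,-0.48],"fingers":1}]}}

```text
t: 9.1
tcp_pos: [0.5037, -0.0522, 0.2863]
tcp_rot: [-164.4, 31.7, -144.6]
contact_force: [3.5, 1.7, -6.4]
grip_width: 0.367
gripper_force: 63.1
```

```bash
python3 st.py
```

```text
t 9.1 F tool [0.1 1.4 7.4] M world->tool [-0.58  0.41  0.07] raw [0.26 0.65 0.16] turn [  0.2   0.1 -23.2] ext 0.0462 q [-25. -10. -43.  26.  18. -51.]
```

Continue in finer steps.

Call:
{"method": "apply_moves", "body": {"deltas": [{"translation":[0,0,0],"rot":[0,0,-0.035],"fingers":1},{"translation":[0,0,0],"rot":[0,0,-0.07],"fingers":1},{"translation":[0,0,0],"rot":[0,0,-0.105],"fingers":1},{"translation":[0,0,0],"rot":[0,0,-0.14],"fingers":1},{"translation":[0,0,0],"rot":[0,0,-0.175],"fingers":1},{"translation":[0,0,0],"rot":[0,0,-0.21],"fingers":1},{"translation":[0,0,0],"rot":[0,0,-0.245],"fingers":1},{"translation":[0,0,0],"rot":[0,0,-0.28],"fingers":1}]}}

```text
t: 10.1
tcp_pos: [0.5041, -0.0523, 0.2866]
tcp_rot: [-156.0, 26.2, -127.2]
contact_force: [7.1, 1.6, -9.8]
grip_width: 0.366
gripper_force: 62.4
```

```bash
python3 st.py
```

```text
t 10.1 F tool [-0.7  0.3 12.2] M world->tool [-0.08  0.39 -0.02] raw [-0.21  0.33 -0.09] turn [  0.2   0.1 -39.2] ext 0.0463 q [-25. -10. -43.  26.  18. -67.]
```

Call:
{"method": "apply_moves", "body": {"deltas": [{"translation":[0,0,0],"rot":[0,0,-0.035],"fingers":1},{"translation":[0,0,0],"rot":[0,0,-0.07],"fingers":1},{"translation":[0,0,0],"rot":[0,0,-0.105],"fingers":1},{"translation":[0,0,0],"rot":[0,0,-0.14],"fingers":1}]}}

```text
t: 10.6
tcp_pos: [0.5042, -0.0524, 0.2867]
tcp_rot: [-152.7, 22.7, -119.3]
contact_force: [8.2, 0.3, -9.7]
grip_width: 0.371
gripper_force: 62.4
```

```bash
python3 st.py
```

```text
t 10.6 F tool [-0.2 -1.3 12.6] M world->tool [ 0.06  0.25 -0.01] raw [-0.2   0.1  -0.13] turn [  0.2   0.1 -47.3] ext 0.0463 q [-25. -10. -43.  26.  18. -75.]
```

Call:
{"method": "apply_moves", "body": {"deltas": [{"translation":[0,0,0.0003],"rot":[0,0,-0.03],"fingers":1},{"translation":[0,0,0.0003],"rot":[0,0,-0.06],"fingers":1},{"translation":[0,0,0.0003],"rot":[0,0,-0.09],"fingers":1},{"translation":[0,0,0.0003],"rot":[0,0,-0.12],"fingers":1}]}}

```text
t: 11.1
tcp_pos: [0.5045, -0.0523, 0.2868]
tcp_rot: [-150.3, 19.4, -112.8]
contact_force: [6.0, -0.7, -6.5]
grip_width: 0.372
gripper_force: 62.7
```

```bash
python3 st.py
```

```text
t 11.1 F tool [ 0.6 -1.7  8.6] M world->tool [0.09 0.48 0.02] raw [-0.38  0.16 -0.27] turn [  0.3   0.1 -54.2] ext 0.0463 q [-25. -10. -43.  26.  18. -82.]
```

Call:
{"method": "apply_moves", "body": {"deltas": [{"translation":[0,0,0],"rot":[0,0,-0.03],"fingers":1},{"translation":[0,0,0],"rot":[0,0,-0.06],"fingers":1},{"translation":[0,0,0],"rot":[0,0,-0.09],"fingers":1},{"translation":[0,0,0],"rot":[0,0,-0.12],"fingers":1}]}}

```text
t: 11.6
tcp_pos: [0.5047, -0.0525, 0.287]
tcp_rot: [-148.4, 15.9, -106.6]
contact_force: [7.1, -1.0, -6.4]
grip_width: 0.371
gripper_force: 62.5
```

```bash
python3 st.py
```

```text
t 11.6 F tool [ 0.7 -2.7  9.2] M world->tool [0.34 0.54 0.26] raw [-0.36 -0.09 -0.58] turn [  0.3   0.1 -61.1] ext 0.0463 q [-25. -10. -43.  26.  18. -89.]
```

Call:
{"method": "apply_moves", "body": {"deltas": [{"translation":[0,0,0],"rot":[0,0,-0.03],"fingers":1},{"translation":[0,0,0],"rot":[0,0,-0.06],"fingers":1},{"translation":[0,0,0],"rot":[0,0,-0.06],"fingers":1}]}}

```text
t: 11.98
tcp_pos: [0.5049, -0.0527, 0.2871]
tcp_rot: [-147.6, 14.1, -103.6]
contact_force: [8.6, -2.1, -8.1]
grip_width: 0.369
gripper_force: 62.4
```

```bash
python3 st.py
```

```text
t 11.975 F tool [ 2.  -3.2 11.4] M world->tool [0.44 0.57 0.36] raw [-0.35 -0.2  -0.7 ] turn [  0.3   0.1 -64.4] ext 0.0463 q [-25. -10. -43.  26.  18. -93.]
```

Call:
{"method": "apply_moves", "body": {"deltas": [{"translation":[0,0,0],"rot":[0,0,0.05],"fingers":1},{"translation":[0,0,0],"rot":[0,0,0.1],"fingers":1},{"translation":[0,0,0],"rot":[0,0,0.15],"fingers":1},{"translation":[0,0,0],"rot":[0,0,0.2],"fingers":1},{"translation":[0,0,0],"rot":[0,0,0.25],"fingers":1},{"translation":[0,0,0],"rot":[0,0,0.25],"fingers":1}]}}

```text
t: 12.72
tcp_pos: [0.5044, -0.0523, 0.2868]
tcp_rot: [-151.6, 21.4, -116.6]
contact_force: [5.9, -1.0, -6.7]
grip_width: 0.371
gripper_force: 62.8
```

```bash
python3 st.py
```

```text
t 12.725 F tool [ 0.8 -1.8  8.8] M world->tool [0.09 0.54 0.05] raw [-0.39  0.22 -0.31] turn [  0.2   0.1 -50.1] ext 0.0463 q [-25. -10. -43.  26.  18. -78.]
```

Call:
{"method": "apply_moves", "body": {"deltas": [{"translation":[0,0,0],"rot":[0,0,0.035],"fingers":1},{"translation":[0,0,0],"rot":[0,0,0.07],"fingers":1},{"translation":[0,0,0],"rot":[0,0,0.105],"fingers":1},{"translation":[0,0,0],"rot":[0,0,0.105],"fingers":1}]}}

```text
t: 13.22
tcp_pos: [0.5043, -0.0521, 0.2867]
tcp_rot: [-153.9, 24.2, -122.4]
contact_force: [4.3, -2.0, -6.2]
grip_width: 0.37
gripper_force: 62.8
```

```bash
python3 st.py
```

```text
t 13.225 F tool [ 1.9 -1.6  7.4] M world->tool [0.35 0.78 0.06] raw [-0.65  0.23 -0.51] turn [  0.2   0.1 -44.1] ext 0.0462 q [-25. -10. -43.  26.  18. -72.]
```

Call:
{"method": "apply_moves", "body": {"deltas": [{"translation":[0,0,0],"rot":[0,0,0.035],"fingers":1},{"translation":[0,0,0],"rot":[0,0,0.07],"fingers":1},{"translation":[0,0,0],"rot":[0,0,0.105],"fingers":1},{"translation":[0,0,0],"rot":[0,0,0.105],"fingers":1}]}}

```text
t: 13.72
tcp_pos: [0.5042, -0.0519, 0.2866]
tcp_rot: [-156.5, 26.7, -128.5]
contact_force: [3.4, -2.8, -3.4]
grip_width: 0.374
gripper_force: 63.0
```

```bash
python3 st.py
```

```text
t 13.725 F tool [ 1.6 -2.8  4.5] M world->tool [0.43 0.87 0.01] raw [-0.77  0.32 -0.51] turn [  0.2   0.1 -38. ] ext 0.0462 q [-25. -10. -43.  26.  18. -66.]
```

Call:
{"method": "apply_moves", "body": {"deltas": [{"translation":[0,0,-0.0004],"rot":[0,0,-0.02],"fingers":1},{"translation":[0,0,-0.0004],"rot":[0,0,-0.04],"fingers":1},{"translation":[0,0,-0.0004],"rot":[0,0,-0.06],"fingers":1},{"translation":[0,0,-0.0004],"rot":[0,0,-0.08],"fingers":1},{"translation":[0,0,-0.0004],"rot":[0,0,-0.1],"fingers":1},{"translation":[0,0,-0.0004],"rot":[0,0,-0.12],"fingers":1},{"translation":[0,0,-0.0004],"rot":[0,0,-0.14],"fingers":1},{"translation":[0,0,-0.0004],"rot":[0,0,-0.16],"fingers":1}]}}

```text
t: 14.72
tcp_pos: [0.5042, -0.052, 0.2867]
tcp_rot: [-152.7, 22.7, -119.2]
contact_force: [10.4, -2.5, -10.7]
grip_width: 0.372
gripper_force: 62.2
```

```bash
python3 st.py; python3 - <<'E'
from h import *
from bench import snapshot
p=np.load("p.npy");a=[]
for n,r in(("top",(125,265)),("side",(130,280))):
    s=snapshot(n);im=s["image"][r[0]:r[0]+100,r[1]:r[1]+100,::-1]
    im=cv2.convertScaleAbs(cv2.resize(im,(400,400),interpolation=cv2.INTER_CUBIC),alpha=1.5)
    for q in proj(s,w(p,[tube(.072)-[0,.003,0],tube(.128)-[0,.003,0],tube(.17)-[0,.003,0],[-.02-S*.06+C*.0165,-.003,.165+C*.06+S*.0165]])): cv2.circle(im,tuple(int(v) for v in (q-[r[1],r[0]])*4),3,(0,0,255),1)
    a.append(im)
cv2.imwrite("pics/e.png",np.hstack(a))
E
```

```text
t 14.725 F tool [ 1.5 -4.1 14.5] M world->tool [0.95 0.71 0.03] raw [-0.9  -0.35 -0.69] turn [  0.2   0.1 -47.3] ext 0.0463 q [-25. -10. -43.  26.  18. -75.]
```

View pics/e.png

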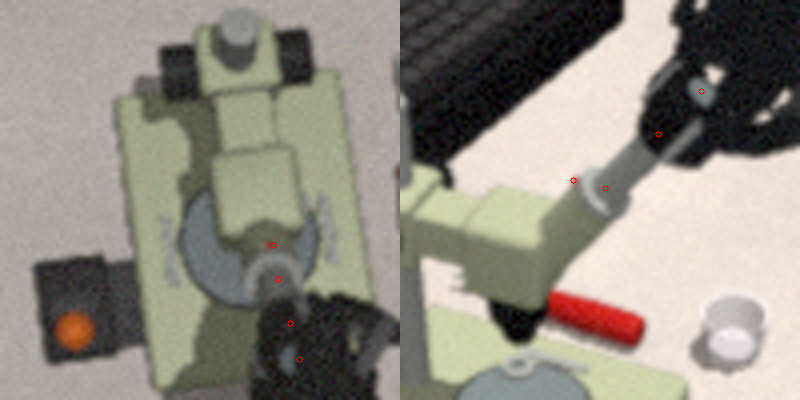

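Picture e confirms full extension: the eyecup is at the predicted mark, and there is no red at the hole yet. The hole is visible at a slant from the top, so I'll also watch redness there numerically.

```bash
cat >> st.py <<'E'
from bench import snapshot
s=snapshot("top");q=proj(s,w(p,[[-.02-S*.06+C*.0165,-.003,.165+C*.06+S*.0165]]))[0];u,v=q.round().astype(int)
im=s["image"][v-5:v+7,u-6:u+7].astype(int);e=im[:,:,0]-im[:,:,1];print("red max",e.max(),np.unravel_index(e.argmax(),e.shape))
E
python3 st.py
```

```text
t 14.825 F tool [ 1.  -4.4 13.6] M world->tool [0.83 0.77 0.03] raw [-0.88 -0.22 -0.67] turn [  0.2   0.1 -47.3] ext 0.0464 q [-25. -10. -43.  26.  18. -75.]
red max 39 (np.int64(5), np.int64(5))
```

Call:
{"method": "apply_moves", "body": {"deltas": [{"translation":[0,0,0.0003],"rot":[0,0,-0.02],"fingers":1},{"translation":[0,0,0.0003],"rot":[0,0,-0.04],"fingers":1},{"translation":[0,0,0.0003],"rot":[0,0,-0.06],"fingers":1},{"translation":[0,0,0.0003],"rot":[0,0,-0.08],"fingers":1},{"translation":[0,0,0.0003],"rot":[0,0,-0.1],"fingers":1},{"translation":[0,0,0.0003],"rot":[0,0,-0.12],"fingers":1},{"translation":[0,0,0.0003],"rot":[0,0,-0.14],"fingers":1},{"translation":[0,0,0.0003],"rot":[0,0,-0.16],"fingers":1}]}}

```text
t: 15.88
tcp_pos: [0.5045, -0.0521, 0.2869]
tcp_rot: [-149.6, 18.3, -110.7]
contact_force: [7.3, -1.7, -6.5]
grip_width: 0.37
gripper_force: 62.6
```

```bash
python3 st.py
```

```text
t 15.875 F tool [ 1.1 -3.1  9.3] M world->tool [0.63 0.85 0.04] raw [-0.82 -0.17 -0.64] turn [  0.2   0.1 -56.5] ext 0.0463 q [-25. -10. -43.  26.  18. -85.]
red max 50 (np.int64(5), np.int64(4))
```

Call:
{"method": "apply_moves", "body": {"deltas": [{"translation":[0,0,0],"rot":[0,0,-0.03],"fingers":1},{"translation":[0,0,0],"rot":[0,0,-0.06],"fingers":1},{"translation":[0,0,0],"rot":[0,0,-0.09],"fingers":1},{"translation":[0,0,0],"rot":[0,0,-0.12],"fingers":1},{"translation":[0,0,0],"rot":[0,0,-0.15],"fingers":1},{"translation":[0,0,0],"rot":[0,0,-0.18],"fingers":1}]}}

```text
t: 16.68
tcp_pos: [0.505, -0.0526, 0.2872]
tcp_rot: [-147.1, 12.9, -101.6]
contact_force: [11.7, -6.0, -9.2]
grip_width: 0.37
gripper_force: 62.1
```

```bash
python3 st.py
```

```text
t 16.675 F tool [ 5.5 -6.2 13.8] M world->tool [1.06 1.09 0.76] raw [-0.64 -0.64 -1.43] turn [  0.3   0.1 -66.8] ext 0.0463 q [-25. -10. -43.  26.  18. -95.]
red max 34 (np.int64(6), np.int64(2))
```

```bash
python3 - <<'E'
from h import *
from bench import snapshot
p=np.load("p.npy")
for s in(np.load("top.npz"),snapshot("top")):
    q=proj(s,w(p,[[-.02-S*.06+C*.0165,-.003,.165+C*.06+S*.0165]]))[0];u,v=q.round().astype(int);print(q)
    im=s["image"][v-5:v+7,u-6:u+7].astype(int);print(im[:,:,0]-im[:,:,1])
im=cv2.convertScaleAbs(s["image"][165:215,310:360,::-1],alpha=1.8)
t=snapshot("side")["image"][160:210,300:350,::-1]
cv2.imwrite("pics/f.png",cv2.resize(np.hstack([im,t]),(800,400),interpolation=cv2.INTER_CUBIC))
E
```

```text
[333.32576131 186.38700959]
[[-1  2 -3  1 -1 -2 -3 -1 -5 -2 -3 -3 -2]
 [-3  1 -2  0  3 -3 -3 -3  2 -4 -3  1 -4]
 [-5 -1 -1  0 -1 -3 -3 -2 -3  0  1  2 -3]
 [-6 -2 -1 -4  0 -5 -2 -1  2 -1 -4 -5  0]
 [-3 -4 -3 -1 -6 -2  0 -4 -3 -1  0 -3 -5]
 [ 0  0  0 -4  0 -4  1 -1  2 -1  0 -4  1]
 [ 0  2  1 -1 -3 -2 -1  1  3  0 -2 -1 -5]
 [-1 -1 -2  1  1  0 -6  0  0  2  3 -1 -2]
 [-4  1 -2 -2  0 -4 -1 -2 -3 -3 -2 -3 -7]
 [ 0  0 -4 -3 -2  1  4 -2  0  1 -1 -3 -2]
 [ 0  1  0  0 -5 -2 -2  5  1 -1  3  1  1]
 [ 0 -1  1  2  3 -5  3 -4  2  4  0 -1 -2]]
[333.32576131 186.38700959]
[[-1 -1 -1 -1 -4  0 -4 -2  0  0 -6  1  0]
 [ 0 -1 -1  2 -1 -2  4 -3  0 -2  1 -2 -4]
 [-1 -1 -3  1 -3 -3 -1 -5 -2 -5 -2  3  2]
 [-1 -4  1 -2  1 -2  1 -3  1 -1  0 -3 -1]
 [-2  3  8 10  4 -1  1 -3 -2  0  2 -5 -2]
 [-5  2 28 30 11 -1 -5 -6 -3 -4  0 -1 -4]
 [-1  7 33 29 12  4 -1  2 -1 -1  0 -3 -2]
 [ 2  3  9  4  1 -1 -1 -1  0  0 -1 -1 -7]
 [ 0 -2 -2 -3  2 -3  1  1  0 -1 -3 -2 -4]
 [-1 -2 -3 -1 -1  3 -2 -3 -4  0  3  0 -3]
 [-1  3  1 -1 -2 -3 -3 -1 -3  1 -1  2 -1]
 [ 2 -2 -3 -4  0 -1  5 -1 -1  0 -2 -1  3]]
```

View pics/f.png

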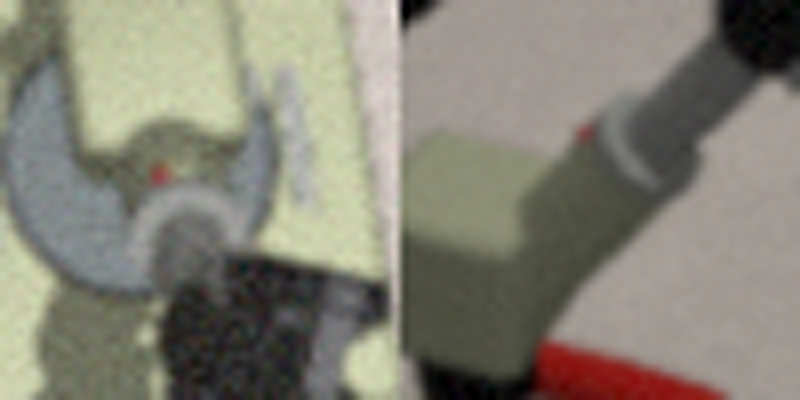

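Picture f shows the red button out through the sleeve hole: at (162,175) in the left crop and protruding at (585,135) in the right. The tube is at the edge of its play, so I'll relax the turn and test that it holds axially.

Call:
{"method": "apply_moves", "body": {"deltas": [{"translation":[0,0,0],"rot":[0,0,0.05],"fingers":1},{"translation":[0,0,0],"rot":[0,0,0.1],"fingers":1},{"translation":[0,0,0],"rot":[0,0,0.15],"fingers":1},{"translation":[0,0,0.001],"rot":[0,0,0.19],"fingers":1},{"translation":[0,0,0.002],"rot":[0,0,0.19],"fingers":1},{"translation":[0,0,0.003],"rot":[0,0,0.19],"fingers":1},{"translation":[0,0,0.003],"rot":[0,0,0.19],"fingers":1}]}}

```text
t: 17.7
tcp_pos: [0.5061, -0.0519, 0.2847]
tcp_rot: [-149.8, 18.6, -111.2]
contact_force: [-2.3, -3.1, 3.7]
grip_width: 0.365
gripper_force: 64.0
```

```bash
python3 st.py
```

```text
t 17.7 F tool [ 2.3 -1.4 -4.6] M world->tool [0.35 0.91 0.07] raw [-0.76  0.12 -0.61] turn [  0.2   0.1 -55.9] ext 0.0436 q [-25.  -9. -43.  26.  18. -84.]
red max 58 (np.int64(5), np.int64(4))
```

Call:
{"method": "apply_moves", "body": {"deltas": [{"translation":[0,0,0.0005],"rot":[0,0,0],"fingers":1},{"translation":[0,0,0.001],"rot":[0,0,0],"fingers":1}]}}

```text
t: 18.0
tcp_pos: [0.5065, -0.0519, 0.2842]
tcp_rot: [-149.8, 18.6, -111.2]
contact_force: [-14.8, -4.1, 15.7]
grip_width: 0.37
gripper_force: 65.7
```

```bash
python3 st.py
```

```text
t 18.0 F tool [  3.7   1.7 -21.6] M world->tool [-0.47  1.14  0.02] raw [-0.68  0.94 -0.41] turn [  0.3   0.1 -55.8] ext 0.0429 q [-25.  -9. -43.  26.  18. -84.]
red max 55 (np.int64(5), np.int64(4))
```

It's blocked at 21 N, so it is locked. Relax, open and back off.

Call:
{"method": "apply_moves", "body": {"deltas": [{"translation":[0,0,-0.001],"rot":[0,0,0],"fingers":1},{"translation":[0,0,-0.001],"rot":[0,0,0],"fingers":0.4},{"translation":[0,0,-0.001],"rot":[0,0,0],"fingers":0},{"translation":[0,0,-0.001],"rot":[0,0,0],"fingers":0},{"translation":[0,0,-0.001],"rot":[0,0,0],"fingers":0},{"translation":[0,0,-0.03],"rot":[0,0,0],"fingers":0},{"translation":[0,0,-0.07],"rot":[0,0,0],"fingers":0},{"translation":[0,0,-0.11],"rot":[0,0,0],"fingers":0}]}}

```text
t: 19.05
tcp_pos: [0.4431, -0.0596, 0.3743]
tcp_rot: [-149.9, 18.7, -111.2]
contact_force: [0.1, -0.3, -0.2]
grip_width: 0.996
gripper_force: 0.0
```

```bash
python3 st.py; python3 - <<'E'
from h import *
from bench import snapshot,sensors
p=np.load("p.npy");p[0]+=.003*np.sin(p[2]);p[1]-=.003*np.cos(p[2])
for n in("top","side"):
    s=snapshot(n);im=s["image"].astype(int);m=((im[:,:,0]-im[:,:,1]>55)&(im[:,:,1]-im[:,:,2]>15)).astype(np.uint8)
    k,l,st,c=cv2.connectedComponentsWithStats(m);b=w(p,[[-.0564,.125,.0703]]);q=proj(s,b)[0]
    i=1+np.argmin(np.linalg.norm(c[1:]-q,axis=1));print(n,"ball seen",c[i],st[i],"pred",q)
    a=proj(s,w(p,[tube(.168)]))[0];print("eyecup pred",a)
    if n=="side":
        x,y=a.astype(int);t=im[y-20:y+40,x-50:x+30,::-1].astype(np.uint8);cv2.imwrite("pics/g.png",cv2.resize(t,(640,480)))
# target: toggle push; tool pointing down with y along scope y rotated 90
o=sensors.get_obs();print(b,o["tcp_pos"],o["tcp_rot"])
E
```

```text
t 19.05 F tool [ 0.3 -0.1  0.2] M world->tool [-0.41  0.32  0.03] raw [-0.08  0.52 -0.05] turn [  0.1   0.1 -55.8] ext 0.1534 q [-32. -20. -36.  46.  21. -90.]
red max 52 (np.int64(5), np.int64(4))
top ball seen [283.36842105 207.31578947] [281 205   5   6  19] pred [284.71860297 208.69265535]
eyecup pred [339.77055968 214.33149763]
side ball seen [306.83050847 255.50847458] [303 252   9   8  59] pred [307.97501798 256.70645051]
eyecup pred [354.78965105 153.38279966]
[[0.53589593 0.07894486 0.0703    ]] [ 0.44413156 -0.06053986  0.37540222] [-149.62415951   18.61161414 -111.24568985]
```

View pics/g.png

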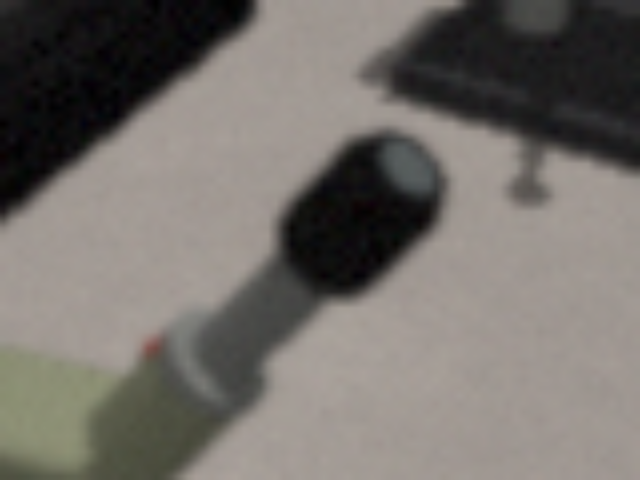

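Picture g shows the eyepiece staying out at (370,210) and the red button in the hole at (150,345). The lock holds. Next, the toggle.

```bash
cat > tg.py <<'E'
from h import *
from bench import sensors
import sys
p=np.load("p.npy");o=sensors.get_obs();Rz=Ro.from_euler("z",p[2])
ball=np.array([.538,.081,0]);R=Rz*Ro.from_euler("xyz",[180,0,180],degrees=True)
for a in sys.argv[1:]:
    dx,z=map(float,a.split(","));plan(p,0,obs=o,pos=ball+Rz.apply([dx,0,0])+[0,0,z],R=R)
print(o["q"].round(0))
E
python3 tg.py -.055,.30 -.055,.065
```

```text
target [0.4835 0.0734 0.3   ] delta [-0.1078  0.0688  0.094 ] rot [-0.304   0.5606  0.9411]
target [0.4835 0.0734 0.065 ] delta [-0.0328  0.1814  0.2861] rot [-0.304   0.5606  0.9411]
[-32. -20. -36.  45.  21. -90.]
```

Call:
{"method": "apply_moves", "body": {"deltas": [{"translation":[-0.03,0.02,0.0],"rot":[0,0,0],"fingers":1},{"translation":[-0.06,0.04,0.02],"rot":[-0.05,0.09,0.15],"fingers":1},{"translation":[-0.09,0.06,0.05],"rot":[-0.1,0.18,0.3],"fingers":1},{"translation":[-0.108,0.069,0.08],"rot":[-0.15,0.27,0.45],"fingers":1},{"translation":[-0.108,0.069,0.094],"rot":[-0.2,0.36,0.6],"fingers":1},{"translation":[-0.108,0.069,0.094],"rot":[-0.25,0.45,0.75],"fingers":1},{"translation":[-0.108,0.069,0.094],"rot":[-0.28,0.52,0.87],"fingers":1},{"translation":[-0.108,0.069,0.094],"rot":[-0.304,0.56,0.941],"fingers":1}]}}

```text
t: 20.2
tcp_pos: [0.4833, 0.075, 0.2963]
tcp_rot: [179.8, -0.4, -172.2]
contact_force: [0.3, -0.0, -0.4]
grip_width: 0.005
gripper_force: 0.0
```

```bash
python3 tg.py -.055,.065; python3 - <<'E'
from h import *
from bench import snapshot
s=snapshot("wrist");im=s["image"].astype(int);m=((im[:,:,0]-im[:,:,1]>55)&(im[:,:,1]-im[:,:,2]>15)).astype(np.uint8)
k,l,st,c=cv2.connectedComponentsWithStats(m);q=proj(s,[[.538,.081,.0703]])[0];i=1+np.argmin(np.linalg.norm(c[1:]-q,axis=1));print(c[i],st[i],q)
E
```

```text
target [0.4835 0.0734 0.065 ] delta [-0.0016 -0.0024  0.2313] rot [ 0.0036 -0.0067 -0.0017]
[ 0. 12. -8. 70.  0. -8.]
[315.5 235. ] [314 235   4   1   4] [318.98082404 225.62387754]
```

Call:
{"method": "apply_moves", "body": {"deltas": [{"translation":[0,-0.001,0.05],"rot":[0.004,-0.007,0],"fingers":1},{"translation":[-0.001,-0.001,0.1],"rot":[0.004,-0.007,0],"fingers":1},{"translation":[-0.0016,-0.001,0.15],"rot":[0.004,-0.007,0],"fingers":1},{"translation":[-0.0016,-0.001,0.19],"rot":[0.004,-0.007,0],"fingers":1},{"translation":[-0.0016,-0.001,0.22],"rot":[0.004,-0.007,0],"fingers":1},{"translation":[-0.0016,-0.001,0.231],"rot":[0.004,-0.007,0],"fingers":1},{"translation":[-0.0016,-0.001,0.231],"rot":[0.004,-0.007,0],"fingers":1}]}}

```text
t: 21.12
tcp_pos: [0.4835, 0.0744, 0.0668]
tcp_rot: [-179.9, 0.2, -172.0]
contact_force: [-0.6, -0.7, 0.3]
grip_width: -0.002
gripper_force: 0.0
```

```bash
python3 tg.py -.02,.065 .03,.065; python3 - <<'E'
from h import *
from bench import snapshot
ims=[]
for n,(u,v) in(("top",(284,208)),("side",(307,256))):
    s=snapshot(n);ims.append(cv2.resize(s["image"][v-50:v+50,u-50:u+50,::-1],(400,400)))
cv2.imwrite("pics/i.png",np.hstack(ims))
E
```

```text
target [0.5182 0.0782 0.065 ] delta [-0.0349 -0.001   0.0019] rot [-0.0015  0.0037  0.0019]
target [0.5677 0.0851 0.065 ] delta [-0.0849 -0.0011  0.0021] rot [-0.0015  0.0037  0.0019]
[  0.  24. -30.  36.  -0.  -8.]
```

View pics/i.png

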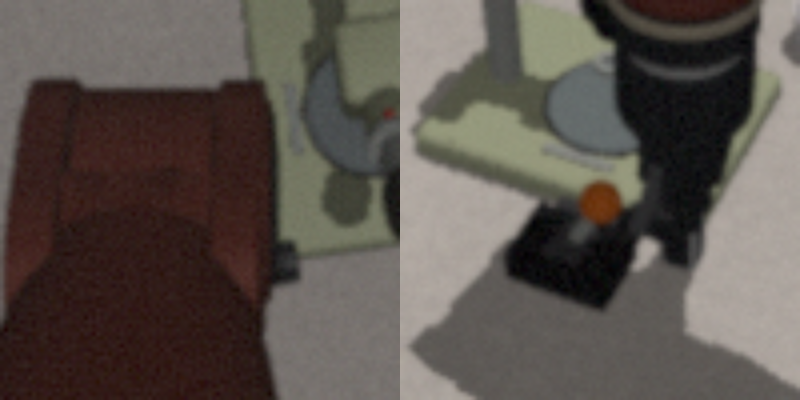

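Picture i shows the shut fingers at (680,240) behind the ball at (600,203), on the eyepiece side. Pushing toward scope +x.

Call:
{"method": "apply_moves", "body": {"deltas": [{"translation":[-0.015,-0.001,0],"rot":[0,0.0,0],"fingers":1},{"translation":[-0.025,-0.001,0],"rot":[0,0,0],"fingers":1},{"translation":[-0.035,-0.001,0],"rot":[0,0,0],"fingers":1},{"translation":[-0.043,-0.001,0],"rot":[0,0,0],"fingers":1},{"translation":[-0.051,-0.001,0],"rot":[0,0,0],"fingers":1},{"translation":[-0.059,-0.001,0],"rot":[0,0,0],"fingers":1},{"translation":[-0.067,-0.001,0],"rot":[0,0,0],"fingers":1},{"translation":[-0.075,-0.001,0],"rot":[0,0,0],"fingers":1}]}}

```text
t: 22.22
tcp_pos: [0.5586, 0.0838, 0.0673]
tcp_rot: [-179.9, 0.2, -172.0]
contact_force: [-2.1, -0.8, -0.5]
grip_width: 0.003
gripper_force: 1.2
```

Call:
{"method": "apply_moves", "body": {"deltas": [{"translation":[-0.003,0,0],"rot":[0,0,0],"fingers":1},{"translation":[-0.006,0,0],"rot":[0,0,0],"fingers":1}]}}

```text
t: 22.48
tcp_pos: [0.5622, 0.0843, 0.0668]
tcp_rot: [-179.9, 0.0, -172.0]
contact_force: [-12.5, -2.1, 4.8]
grip_width: -0.0
gripper_force: 6.7
```

Force has risen, so that is the toggle's end. A touch more, then back off and up.

Call:
{"method": "apply_moves", "body": {"deltas": [{"translation":[-0.001,0,0],"rot":[0,0,0],"fingers":1},{"translation":[-0.001,0,0],"rot":[0,0,0],"fingers":1}]}}

```text
t: 22.72
tcp_pos: [0.5621, 0.0843, 0.0668]
tcp_rot: [-179.9, -0.1, -172.0]
contact_force: [-11.6, -2.1, 4.8]
grip_width: 0.004
gripper_force: 6.2
```

Call:
{"method": "apply_moves", "body": {"deltas": [{"translation":[0.02,0,0],"rot":[0,0,0],"fingers":1},{"translation":[0.06,0,0],"rot":[0,0,0],"fingers":1},{"translation":[0.09,0,-0.03],"rot":[0,0,0],"fingers":1},{"translation":[0.11,0.02,-0.08],"rot":[0,0,0],"fingers":1},{"translation":[0.14,0.06,-0.13],"rot":[0,0,0],"fingers":1},{"translation":[0.17,0.1,-0.18],"rot":[0,0,0],"fingers":1},{"translation":[0.19,0.15,-0.22],"rot":[0,0,0],"fingers":1},{"translation":[0.2,0.2,-0.25],"rot":[0,0,0],"fingers":1}]}}

```text
t: 23.72
tcp_pos: [0.3431, 0.2431, 0.3094]
tcp_rot: [-180.0, 0.4, -172.1]
contact_force: [1.4, 0.4, -0.1]
grip_width: -0.0
gripper_force: 0.0
```

```bash
python3 - <<'E'
from h import *
from bench import snapshot,sensors
ims=[]
for n,(u,v) in(("top",(315,190)),("side",(315,215))):
    s=snapshot(n);ims.append(cv2.resize(s["image"][v-75:v+75,u-75:u+75,::-1],(400,400)))
cv2.imwrite("pics/j.png",np.hstack(ims));o=sensors.get_obs();print(o["t"],o["contact_force"],o["joint_vel"].round(1))
E
```

```text
23.825 [ 1.40164773 -0.62703976 -0.87837825] [-4.9  1.5 -4.8 -3.8 -1.8 -5.6]
```

View pics/j.png

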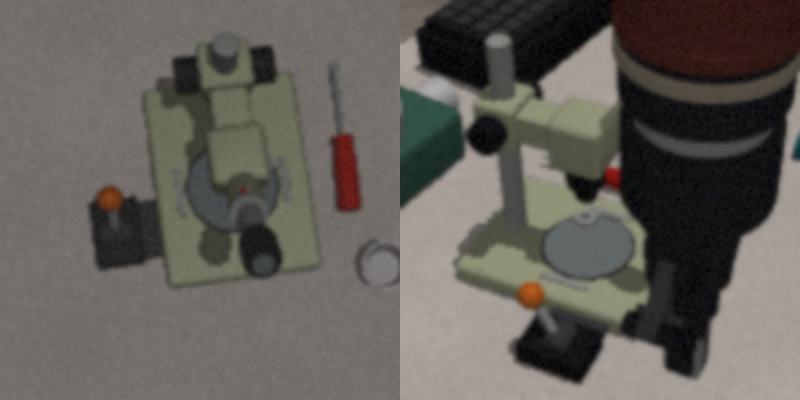

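Picture j shows the toggle leaning to the column side (ball at (110,199)), the eyepiece out with the red button visible, and the bearing in place. I'll check that the toggle is fully over.

```bash
python3 - <<'E'
from h import *
from bench import snapshot
p=np.load("p.npy")
for n,old in(("top",(283.37,207.32)),("side",(306.83,255.51))):
    s=snapshot(n);im=s["image"].astype(int);m=((im[:,:,0]-im[:,:,1]>55)&(im[:,:,1]-im[:,:,2]>15)).astype(np.uint8)
    k,l,st,c=cv2.connectedComponentsWithStats(m)
    f=lambda a:proj(s,w(p,[[-.03+.055*np.sin(a),.125,.022+.055*np.cos(a)]]))[0]
    q=f(.5);i=1+np.argmin(np.linalg.norm(c[1:]-q,axis=1));print(n,"moved",c[i]-old,st[i,4],[(a,(f(a)-f(-.5)).round(1).tolist()) for a in(.3,.4,.5)])
E
```

```text
top moved [ -2.28666667 -18.36166667] 24 [(0.3, [-2.1, -16.1]), (0.4, [-2.3, -17.9]), (0.5, [-2.5, -19.6])]
side moved [-18.205       -5.84928571] 56 [(0.3, [-15.8, -6.6]), (0.4, [-17.6, -6.7]), (0.5, [-19.4, -6.7])]
```

Vision suggests about 0.93 of 1.0. I'll push again higher, on the ball rather than the stem, to be certain.

```bash
python3 tg.py -.04,.2 -.02,.085 .02,.085
```

```text
target [0.4984 0.0755 0.2   ] delta [-0.1286 -0.1875  0.1088] rot [-0.0011  0.0067  0.004 ]
target [0.5182 0.0782 0.085 ] delta [-0.1478 -0.1875  0.224 ] rot [-0.0011  0.0067  0.004 ]
target [0.5578 0.0838 0.085 ] delta [-0.1878 -0.1876  0.2242] rot [-0.0011  0.0067  0.004 ]
[ 25.   3. -17.  70.  -0.  17.]
```

Call:
{"method": "apply_moves", "body": {"deltas": [{"translation":[-0.03,-0.04,0.02],"rot":[0,0.006,0.004],"fingers":1},{"translation":[-0.06,-0.08,0.05],"rot":[0,0.006,0.004],"fingers":1},{"translation":[-0.09,-0.125,0.08],"rot":[0,0.006,0.004],"fingers":1},{"translation":[-0.12,-0.17,0.11],"rot":[0,0.006,0.004],"fingers":1},{"translation":[-0.13,-0.1875,0.15],"rot":[0,0.006,0.004],"fingers":1},{"translation":[-0.14,-0.1875,0.19],"rot":[0,0.006,0.004],"fingers":1},{"translation":[-0.147,-0.1875,0.22],"rot":[0,0.006,0.004],"fingers":1},{"translation":[-0.148,-0.1875,0.224],"rot":[0,0.006,0.004],"fingers":1}]}}

```text
t: 24.92
tcp_pos: [0.5157, 0.0752, 0.0817]
tcp_rot: [-179.9, -0.4, -172.4]
contact_force: [0.3, 0.0, 0.3]
grip_width: 0.001
gripper_force: 0.0
```

Call:
{"method": "apply_moves", "body": {"deltas": [{"translation":[-0.015,0,0],"rot":[0,0,0],"fingers":1},{"translation":[-0.03,0,0],"rot":[0,0,0],"fingers":1},{"translation":[-0.04,0,0],"rot":[0,0,0],"fingers":1},{"translation":[-0.043,0,0],"rot":[0,0,0],"fingers":1},{"translation":[-0.043,0,0],"rot":[0,0,0],"fingers":1}]}}

```text
t: 25.55
tcp_pos: [0.5597, 0.0824, 0.0843]
tcp_rot: [-179.9, -0.1, -172.2]
contact_force: [-0.8, -0.6, 0.4]
grip_width: 0.003
gripper_force: 0.0
```

Call:
{"method": "apply_moves", "body": {"deltas": [{"translation":[-0.0015,0,0],"rot":[0,0,0],"fingers":1},{"translation":[-0.003,0,0],"rot":[0,0,0],"fingers":1},{"translation":[-0.0045,0,0],"rot":[0,0,0],"fingers":1},{"translation":[-0.0045,0,0],"rot":[0,0,0],"fingers":1}]}}

```text
t: 26.05
tcp_pos: [0.5644, 0.0832, 0.0841]
tcp_rot: [-179.9, -0.1, -172.2]
contact_force: [-0.3, -1.1, 1.5]
grip_width: -0.002
gripper_force: 0.3
```

Call:
{"method": "apply_moves", "body": {"deltas": [{"translation":[-0.001,0,0],"rot":[0,0,0],"fingers":1},{"translation":[-0.002,0,0],"rot":[0,0,0],"fingers":1},{"translation":[-0.002,0,0],"rot":[0,0,0],"fingers":1}]}}

```text
t: 26.42
tcp_pos: [0.5647, 0.0833, 0.0839]
tcp_rot: [-179.9, -0.3, -172.2]
contact_force: [-7.1, -0.8, 5.6]
grip_width: -0.002
gripper_force: 3.8
```

It is hard at once, 7 N with no movement, so the toggle is at its stop. Retreat and hand in.

Call:
{"method": "apply_moves", "body": {"deltas": [{"translation":[0.02,0,0],"rot":[0,0,0],"fingers":1},{"translation":[0.06,0,0],"rot":[0,0,0],"fingers":1},{"translation":[0.09,0,-0.03],"rot":[0,0,0],"fingers":1},{"translation":[0.11,0.02,-0.08],"rot":[0,0,0],"fingers":1},{"translation":[0.14,0.06,-0.13],"rot":[0,0,0],"fingers":1},{"translation":[0.16,0.1,-0.17],"rot":[0,0,0],"fingers":1},{"translation":[0.16,0.1,-0.17],"rot":[0,0,0],"fingers":1},{"translation":[0.16,0.1,-0.17],"rot":[0,0,0],"fingers":1}]}}

```text
t: 27.42
tcp_pos: [0.3949, 0.1613, 0.2542]
tcp_rot: [-179.9, -0.0, -172.2]
contact_force: [-0.8, -0.5, 0.1]
grip_width: 0.002
gripper_force: 0.0
```

```bash
python3 st.py; python3 -c "
from bench import order
print(order.hand_in())"
```

```text
t 27.425 F tool [ 0.8 -0.4 -0.1] M world->tool [ 0.03 -0.01 -0.  ] raw [-0.03 -0.01  0.  ] turn [ 0.1 35.   0.1] ext 0.0649 q [ 12.   6. -22.  62.  -0.   5.]
red max 52 (np.int64(5), np.int64(4))
the job is handed in; nothing more can be done
None
```

The job is handed in at about 27 s: the eyepiece stays out by itself with its red lock button clicked through the hole, and the lamp toggle was then pushed over against its stop (pictures read about 93% over, but it would not move further).

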